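# Change the battery packs in the workshop charging dock

## Robot

A 7-joint arm with a two-finger parallel gripper is mounted at the origin on the work surface. World frame = base frame: x ahead of the robot, y to its left, z up, the work surface at z = 0. Lengths are in m, angles in rad, forces in N, time in s.
With the tool pointing down it reaches from about 0.4 to 0.9 m from the base axis. Payload 5.6 kg.
Tool frame: the origin (TCP) lies midway between the tips of the shut fingers; the grasp point (between the pads) lies 19 mm behind it (arm.grasp_offset is the distance from the TCP to the grasp point, in m); z points along the fingers, y is the line along which they close (so a half turn about z gives the same grasp; the last joint's range is limited). The gripper opens to 92 mm and grips with 3 to 60 N. Pads are 20 mm wide; open, the fingers measure 128 mm over their backs; the gripper's body (75 mm by 189 mm) begins 69 mm behind the grasp point.
Start: joints at [1.26, 0.468, -0.012, 1.603, 0.006, 1.071, -0.056], TCP at [0.172, -0.627, 0.215] pointing down, gripper open.
Joint ranges: [-2.53, 2.53], [-0.31, 2.02], [-1.57, 1.55], [0.28, 2.44], [-1.29, 4.43], [0.15, 1.84], [-2.92, 2.92]. Speed limits (rad/s): [2.57, 2.57, 3.14, 3.14, 3.14, 3.14, 3.14].

## Interface

Orientations are given as a 3x3 rotation matrix whose columns are the frame's x, y, z axes.
In Python, from station import readout, viewer, arm gives the robot as it stands. The module is installed in compiled form; this text tells all that it offers.
- The arm moves only by the shell command python3 -m crank 'ROWS' [FORCE]. ROWS is JSON, a list of rows, each a list of 3 entries, a list of its own where there are three numbers: the closure, from 0 (fully open) to 1 (shut), then the shift along the tool's x, y, z in m, then the turn about the tool's z in rad. A call has 1 to 12 rows; each row shifts and turns the commanded pose from where the row before left it, along the tool's axes as they then stand; what a row does not reach is not made up. A row lasts 1/8 s, in which the tool goes at most 62.5 mm and 10.7 degrees, less where a joint would pass 70% of its speed; a pose out of reach is approached as far as the arm can. A call is refused whole if a number of a shift passes 0.0625 or a number of a turn 0.188, either way. A call with a gripper value outside its range is refused whole. The fingers move at their own pace and stop on an object; FORCE is the grip in N (left out, the last holds). Time passes only in rows, so rows that do not move let the fingers close. It gives the time, the measured TCP pose, the force, the opening and the grip force at its end, in the units of the state.
- readout.sense(): the state, without advancing time (a new reading comes with each control period).
- viewer.grab_frame(name): name is "scene" or "top"; returns a dict with "pixels" (420x560x3 uint8, blue, green, red), "range_z" (420x560 float32, m along the optical axis (not along the pixel's ray), 0 where there is no reading), "K" (3x3 intrinsics, pixels), "distortion" ([k1, k2, p1, p2, k3] as OpenCV has them; the pictures are not rectified), "cam_to_world" (4x4, takes a point from camera to world coordinates). Camera axes: x right, y up, looking along -z (the intrinsics and any distortion apply to the point x, -y, -z); pixel columns grow to the right and rows downward; lengths in m; the calibration is good to about 2 mm. A picture is of the moment at which its call begins.
- arm.close_job(): hands the job in; it is judged then, once.
The state is a dict: "time_s": time; "joint_pos": joint angles; "qd": joint speeds; "joint_torque": joint torques, N m; "tcp_pos": TCP position; "tcp_rot": TCP orientation; "ft_force": force on the tool from outside, world axes, zero at the start; "wrist_torque": the same for the moment, N m; "finger_gap": opening from 0.0 (shut) to 1.0 (fully open); "gripper_force": force on a finger pad.
Only numpy, scipy, OpenCV 4.12 (cv2) and the standard library are available. Lean on these libraries where they do the work, as an engineer would, in place of code of your own. Each camera call takes 0.05 s, during which the arm holds its last target. There are 200 camera calls.

## Task

Take every worn-out red battery pack out of the charging dock and put it in the green bin, and load every blue pack into a bay of its own: nose hooked in under the yellow lip, then the tail swung down until the pack lies flat and straight on the bay floor in front of the keeper step. Only when all packs are changed, switch the dock on with its red lever; leave the paint tin and the pot where they are.

Things in the scene. Friction and masses are not known exactly. Their poses are not given: they have to be found in the camera images.
- dock: Charging dock, fixed to the bench: black base plate 150 x 330 x 12 mm, three parallel bays 72 mm apart. Origin on the bench under the middle of the middle bay (base plate: x -75 to 75, y -120 to 210 mm); x runs along the bays from the lip end (robot's side) to the open end, y to the robot's left, z up. Fingers have free room on both sides of a bay's plinth behind the hood, down to the base plate.
- bay_right (a point): Right bay (dock y = -72 mm): point on the bay floor at the foot of the stop wall, mid-width; axes as the dock's, the pack lies along +x. The floor is the top of a grey plinth 30 mm wide, 35 mm above the bench. Pocket: 110 mm from the stop wall to a yellow keeper step 9 mm high at the +x end.
- bay_middle (a point): Middle bay (dock y = 0): same point and axes. Each bay has a yellow hood at its -x end: stop wall, two cheeks 43 mm apart and a lip that overhangs the floor by 18 mm from the stop wall, its underside 45 mm and its top 51 mm above the floor; hood 55 mm wide outside.
- bay_left (a point): Left bay (dock y = +72 mm): same point, axes and shape.
- mains_switch (a joint): Red toggle lever 34 mm long on a grey block let into the dock's base plate, at dock x = 0, y = +160 mm, left of the bays. 0 rad = off (leans to dock -x, towards the robot); 1.0 rad = on (leans to dock +x). Stays where it is left; a light push on the tip moves it.
- mains_switch_tip (a point): Centre of the red ball (26 mm across) at the lever tip, 34 mm from its pivot, 52 mm above the bench when off or on, 56 mm half-way. The grey block below is 70 (x) x 50 (y) mm, its top 25 mm (35 mm at the pivot boss) above the bench.
- scrap_bin: Green open bin, 200 (x) x 150 (y) x 70 mm high, walls 4 mm, fixed to the bench; origin under its centre, on the bench.
- paint_tin: Bystander: paint tin, 84 mm across, 100 mm high, origin at its underside, stands beyond the dock.
- screw_pot: Bystander: dark metal pot, 66 mm across, 70 mm high, origin at its underside.
- fresh_a_mid (a point): Blue battery pack (charge this one; may be absent), a square bar 36 x 36 x 100 mm, 0.25 kg: this is its centre. Own z runs along its length from the nose (black cap with copper contacts) to the tail (white band). At the start it stands upright on its nose on the bench. Any of its four sides may lie down in a bay.
- fresh_a_nose (a point): Middle of that blue pack's nose end face.
- fresh_a_tail (a point): Middle of that blue pack's tail end face.
- fresh_b_mid (a point): Blue battery pack (charge this one; may be absent), a square bar 36 x 36 x 100 mm, 0.25 kg: this is its centre. Own z runs along its length from the nose (black cap with copper contacts) to the tail (white band). At the start it stands upright on its nose on the bench. Any of its four sides may lie down in a bay.
- fresh_b_nose (a point): Middle of that blue pack's nose end face.
- fresh_b_tail (a point): Middle of that blue pack's tail end face.
- fresh_c_mid (a point): Blue battery pack (charge this one; may be absent), a square bar 36 x 36 x 100 mm, 0.25 kg: this is its centre. Own z runs along its length from the nose (black cap with copper contacts) to the tail (white band). At the start it stands upright on its nose on the bench. Any of its four sides may lie down in a bay.
- fresh_c_nose (a point): Middle of that blue pack's nose end face.
- fresh_c_tail (a point): Middle of that blue pack's tail end face.
- spent_right_mid (a point): Red battery pack (worn out; may be absent), same square bar 36 x 36 x 100 mm, 0.25 kg: this is its centre. Own x runs along its length from nose (black cap) to tail (white band), own z is up while it lies. At the start it lies seated in the bay that it is named after, nose under the lip.
- spent_middle_mid (a point): Red battery pack (worn out; may be absent), same square bar 36 x 36 x 100 mm, 0.25 kg: this is its centre. Own x runs along its length from nose (black cap) to tail (white band), own z is up while it lies. At the start it lies seated in the bay that it is named after, nose under the lip.
- spent_left_mid (a point): Red battery pack (worn out; may be absent), same square bar 36 x 36 x 100 mm, 0.25 kg: this is its centre. Own x runs along its length from nose (black cap) to tail (white band), own z is up while it lies. At the start it lies seated in the bay that it is named after, nose under the lip.
Things that resemble listed ones, but are neither listed nor needed, are in the scene too. Leave any brown or purple look-alike of the part that bears spent_left_mid alone. What is shaped like the part that bears fresh_b_mid but pink is not meant.

How it is judged:
By the outcome, as a careful person would: the job done as asked, in the order asked, and still so for the second after the job is handed in, with the robot touching nothing.
Of fresh_a, fresh_b, fresh_c only 2 to 3 are there at a start; the rules pass over those that are not, and their reading is None.
Of spent_right, spent_middle, spent_left only 1 to 2 are there at a start; the rules pass over those that are not, and their reading is None.
At some moment in a run one of fresh_a, fresh_b, fresh_c may be knocked a few centimetres aside while the robot is not near it.
Once in a run the grip may slacken for a moment while it holds something.
It also fails if it takes over 210 s, if anything falls off the work surface, if the arm or the gripper's body presses on something with over 40 N, if the wrist force passes 120 N, or if a joint passes its speed limit or range.

## Working session

There is one attempt and no reset: what is moved stays moved. The work goes in short steps, Python scripts to look and compute and a shell command to move; the robot and the scene stay as the last step left them, time stands still between calls to the robot, and variables do not carry over. Pictures are saved under pics/ and viewed, at most 15 in all, crops included, and the job is handed in when it is done.

```bash
mkdir -p pics
cat > h.py <<'E'
import numpy as np, cv2
from station import readout, viewer, arm
def grab(n):
    return viewer.grab_frame(n)
def cloud(f):
    h,w=f["range_z"].shape
    u,v=np.meshgrid(np.arange(w),np.arange(h))
    p=cv2.undistortPoints(np.stack([u,v],-1).reshape(-1,1,2).astype(np.float64),f["K"],np.array(f["distortion"])).reshape(h,w,2)
    z=f["range_z"]
    P=np.stack([p[...,0]*z,-p[...,1]*z,-z,np.ones_like(z)],-1)@np.array(f["cam_to_world"]).T
    P=P[...,:3]; P[z==0]=np.nan
    return P
E
python3 - <<'E'
from h import *
for n in("scene","top"):
    f=grab(n); cv2.imwrite(f"pics/{n}0.png",f["pixels"]); np.save(f"pics/{n}0.npy",cloud(f))
    print(n,np.round(f["cam_to_world"],3).tolist(),f["K"][0][0])
s=readout.sense(); print({k:np.round(v,3).tolist() for k,v in s.items()})
E
```

```text
scene [[0.277, -0.752, 0.598, 1.253], [0.961, 0.222, -0.166, -0.114], [-0.008, 0.62, 0.784, 0.999], [0.0, 0.0, 0.0, 1.0]] 487.3280222267122
top [[-0.01, 0.989, -0.148, 0.305], [-1.0, -0.011, -0.003, 0.055], [-0.004, 0.148, 0.989, 1.754], [0.0, 0.0, 0.0, 1.0]] 542.1683963224447
{'time_s': 0.1, 'joint_pos': [1.26, 0.468, -0.012, 1.603, 0.006, 1.071, -0.056], 'qd': [0.0, -0.002, 0.0, -0.002, -0.001, 0.001, -0.001], 'joint_torque': [0.001, -52.165, -0.013, -24.437, -0.057, 0.014, 0.0], 'tcp_pos': [0.172, -0.626, 0.214], 'tcp_rot': [[0.964, 0.265, -0.001], [0.265, -0.964, 0.001], [-0.0, -0.002, -1.0]], 'ft_force': [-0.675, 0.296, -0.112], 'wrist_torque': [-0.059, -0.034, -0.049], 'gripper_force': 0.0, 'finger_gap': 1.004}
```

View pics/scene0.png

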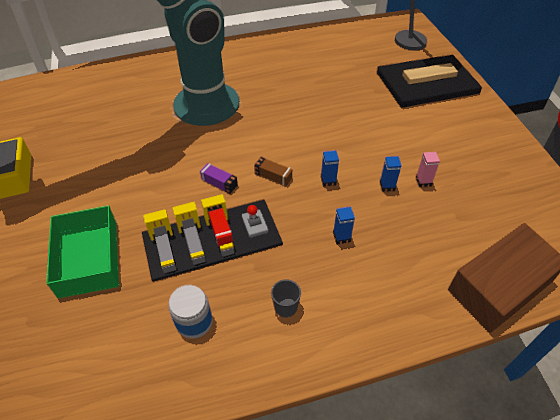

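View pics/top0.png

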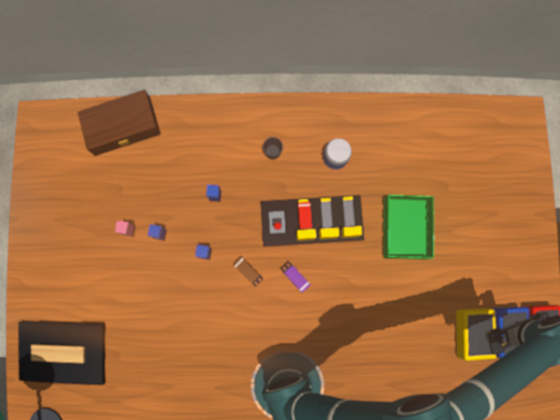

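Scene: the blue packs are at (330,168), (390,174) and (344,225), and the pink look-alike is at (428,168). The red pack is in the left bay at (220,228), and the red lever ball is at (252,210). Brown (272,170) and purple (219,178) are to be left alone, as are the pot (286,298) and the tin (190,312). Top: the middle and right bays are empty. Next I measure and make one close crop.

```bash
cat >> h.py <<'E'
def masks(img):
    hsv=cv2.cvtColor(img,cv2.COLOR_BGR2HSV)
    r=lambda a,b:cv2.inRange(hsv,np.array(a),np.array(b))
    return dict(blue=r((105,120,50),(125,255,255)),red=r((0,200,90),(5,255,255))|r((175,200,90),(180,255,255)),
      yellow=r((24,150,100),(32,255,255)),green=r((50,100,40),(80,255,255)),pink=r((160,60,100),(176,190,255)))
def blobs(n,show=True,f=None):
    f=f or grab(n); P=cloud(f); out=[]
    for c,m in masks(f["pixels"]).items():
        k,l,st,ce=cv2.connectedComponentsWithStats(m)
        for i in range(1,k):
            if st[i,4]<25: continue
            p=P[l==i]; p=p[~np.isnan(p[:,0])]
            if len(p)<10: continue
            zt=np.percentile(p[:,2],95); t=p[p[:,2]>zt-0.006]
            rc=cv2.minAreaRect((t[:,:2]*1000).astype(np.float32))
            out.append((c,ce[i].round().tolist(),st[i,4],round(float(zt),4),[round(float(v)) for v in (*rc[0],*rc[1],rc[2])]))
            if show: print(n,*out[-1])
    return f,P,out
E
python3 - <<'E'
from h import *
for n in("scene","top"):
    f,P,o=blobs(n)
    # dark base plate: z 8..16mm
    m=(P[...,2]>0.007)&(P[...,2]<0.017)&(f["pixels"].max(-1)<60)&(P[...,0]>.35)&(P[...,0]<.85)&(abs(P[...,1])<.3)
    k,l,st,ce=cv2.connectedComponentsWithStats(m.astype(np.uint8)); 
    q=P[m]; q=q[np.abs(q-np.median(q,0)).max(1)<.3]
    print(n,"plate",cv2.minAreaRect((q[:,:2]*1000).astype(np.float32)),q[:,2].mean())
    if n=="scene": c=cv2.resize(f["pixels"][130:280,130:370],(800,500),interpolation=cv2.INTER_CUBIC); cv2.imwrite("pics/crop1.png",c)
E
```

```text
scene blue [397.0, 5.0] 185 -0.123 [-621, 1051, 11, 72, 83]
scene blue [504.0, 42.0] 9084 -0.0242 [-382, 1183, 225, 814, 13]
scene blue [331.0, 156.0] 140 0.1007 [430, 262, 35, 35, 81]
scene blue [393.0, 162.0] 146 0.1012 [493, 409, 34, 39, 78]
scene blue [329.0, 172.0] 277 0.0791 [441, 254, 41, 20, 47]
scene blue [389.0, 178.0] 295 0.081 [505, 400, 43, 23, 40]
scene blue [344.0, 224.0] 505 0.1009 [618, 229, 36, 36, 81]
scene blue [195.0, 326.0] 315 0.0642 [771, -167, 27, 78, 2]
scene blue [534.0, 352.0] 1140 -0.3422 [920, 865, 8, 43, 89]
scene red [252.0, 209.0] 79 0.0639 [510, 29, 18, 19, 11]
scene red [218.0, 221.0] 362 0.0728 [533, -60, 73, 36, 4]
scene red [224.0, 239.0] 133 0.0705 [579, -57, 36, 7, 89]
scene yellow [17.0, 172.0] 1112 0.079 [153, -580, 161, 63, 4]
scene yellow [213.0, 204.0] 285 0.0873 [480, -62, 28, 54, 4]
scene yellow [185.0, 213.0] 383 0.087 [483, -133, 28, 54, 2]
scene yellow [157.0, 221.0] 402 0.087 [487, -204, 27, 54, 3]
scene yellow [226.0, 246.0] 60 0.0465 [591, -57, 13, 30, 13]
scene yellow [197.0, 254.0] 60 0.045 [593, -128, 13, 27, 2]
scene yellow [16
[... 754 characters left out ...]
 67, 89]
top red [277.0, 225.0] 27 0.0682 [504, 26, 11, 13, 71]
top red [543.0, 308.0] 129 0.0864 [219, -844, 20, 100, 2]
top yellow [347.0, 198.0] 30 0.0495 [594, -201, 7, 22, 2]
top yellow [352.0, 231.0] 161 0.0939 [483, -206, 21, 52, 3]
top yellow [306.0, 234.0] 168 0.0935 [475, -63, 25, 53, 1]
top yellow [329.0, 233.0] 157 0.0921 [479, -134, 25, 53, 3]
top yellow [471.0, 349.0] 240 0.0872 [99, -586, 135, 72, 46]
top green [407.0, 227.0] 2561 0.0675 [497, -396, 149, 199, 86]
top pink [121.0, 227.0] 100 0.1077 [501, 511, 32, 29, 78]
top plate ((0.0, 0.0), (0.0, 0.0), 0.0) nan
  return _methods._mean(a, axis=axis, dtype=dtype,
  ret = um.true_divide(
<stdin>:8: RuntimeWarning: Mean of empty slice.
  ret = ret.dtype.type(ret / rcount)
```

View pics/crop1.png

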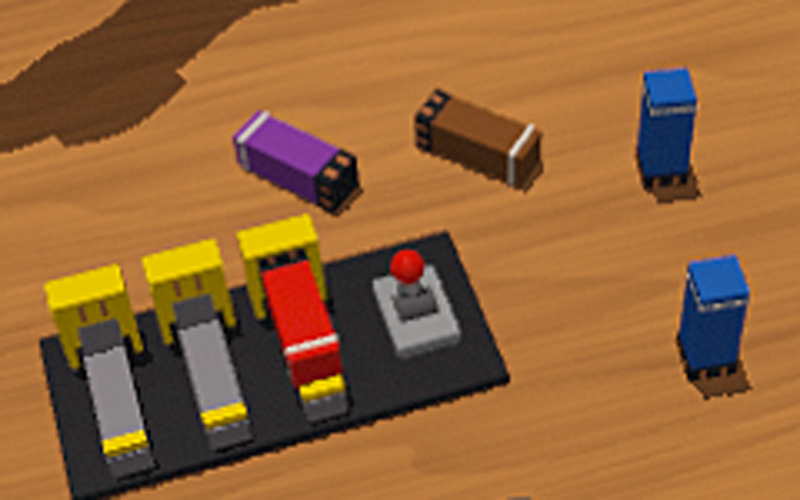

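Crop: one red pack in the left bay at (305,310), the middle and right bays empty, and blue packs at (668,130) and (715,310). Sizes and heights match the spec (scene camera z within 1–2 mm), and the dock yaw is about 2.6°.

```bash
cat >> h.py <<'E'
def go(g,yaw=0.045):
    """shift (mm, tool axes after the turn) taking GRASP point to g (m)"""
    s=readout.sense(); R=np.array(s["tcp_rot"]); p=np.array(s["tcp_pos"])-[0,0,arm.grasp_offset]
    p=np.array(s["tcp_pos"])+[0,0,arm.grasp_offset]
    cur=np.arctan2(R[1,0],R[0,0]); x=np.array([np.cos(yaw),np.sin(yaw),0]);y=np.array([np.sin(yaw),-np.cos(yaw),0])
    d=np.array(g)-p
    print("turn",round(cur-yaw,3),"shift mm",np.round([d@x*1000,d@y*1000,-d[2]*1000],1))
def st():
    s=readout.sense(); print("t",round(s["time_s"],2),"grasp",np.round(np.array(s["tcp_pos"])+[0,0,arm.grasp_offset],4),"gap",round(s["finger_gap"]*92,1),"F",np.round(s["ft_force"],1),"gf",round(s["gripper_force"],1), "yaw",round(np.arctan2(s["tcp_rot"][1][0],s["tcp_rot"][0][0]),3))
E
python3 -c "
from h import *
go([.567,-.058,.25])"
python3 -m crank '[[0.35,[0,0,-0.01],0.115],[0.35,[0,0,-0.01],0.108]]' 30
python3 -c "
from h import *
st();go([.567,-.058,.2])"
```

```text
turn 0.223 shift mm [ 420.3 -550.2  -17.3]
time_s: 0.45
tcp_pos: [0.1718, -0.6266, 0.2344]
tcp_rot: [[0.999, 0.041, -0.0], [0.041, -0.999, 0.001], [-0.0, -0.001, -1.0]]
ft_force: [0.1, -0.2, -0.4]
finger_gap: 0.802
gripper_force: 0.0
t 0.45 grasp [ 0.1718 -0.6266  0.2531] gap 73.8 F [ 0.1 -0.2 -0.4] gf 0.0 yaw 0.041
turn -0.004 shift mm [ 420.4 -550.3   53.1]
```

```bash
python3 -m crank '[[0.35,[0.040,-0.050,0],0],[0.35,[0.040,-0.055,0],0],[0.35,[0.040,-0.055,0],0],[0.35,[0.040,-0.055,0],0],[0.35,[0.040,-0.055,0],0],[0.35,[0.040,-0.055,0.01],0],[0.35,[0.040,-0.055,0.01],0],[0.35,[0.040,-0.055,0.01],0],[0.35,[0.040,-0.055,0.01],0],[0.35,[0.040,-0.050,0.01],0],[0.35,[0.020,-0.010,0],0],[0.35,[0,0,0],0]]'>/dev/null
python3 -c "
from h import *
st();go([.567,-.058,.055])"
```

```text
t 1.95 grasp [ 0.5396 -0.0992  0.2068] gap 59.8 F [ 0.1 -0.4 -0.4] gf 0.0 yaw 0.048
turn 0.003 shift mm [ 29.2 -39.9 151.8]
```

```bash
python3 -m crank '[[0.35,[0.029,-0.040,0.02],0],[0.35,[0,0,0.05],0],[0.35,[0,0,0.04],0],[0.35,[0,0,0.025],0],[0.35,[0,0,0.017],0],[0.35,[0,0,0],0]]'>/dev/null
python3 -c "
from h import *
st()
f=grab('scene');cv2.imwrite('pics/a1.png',cv2.resize(f['pixels'][150:290,130:330],(800,560)))"
```

```text
t 2.7 grasp [ 0.565  -0.0604  0.0545] gap 59.7 F [-0.  -0.4  0.6] gf 0.0 yaw 0.043
```

View pics/a1.png

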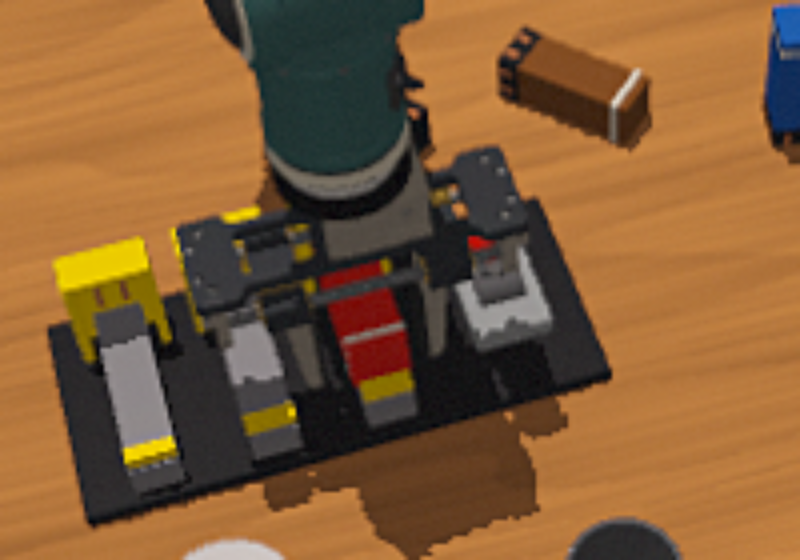

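The fingers straddle the red pack at (310,345) and (437,320), near its tail. I close, lift the tail and pull.

```bash
python3 -m crank '[[1,[0,0,0],0],[1,[0,0,0],0],[1,[0,0,0],0],[1,[0,0,0],0],[1,[0.0,0,-0.010],0],[1,[0.0,0,-0.010],0],[1,[0.0,0,-0.005],0],[1,[0,0,0],0]]' 25 >/dev/null
python3 -c "
from h import *
st()"
python3 -m crank '[[1,[0.01,0,-0.003],0],[1,[0.01,0,-0.003],0],[1,[0.01,0,-0.002],0],[1,[0,0,0],0]]' >/dev/null
python3 -c "
from h import *
st()
f=grab('scene');cv2.imwrite('pics/a2.png',cv2.resize(f['pixels'][150:290,130:330],(800,560)))"
```

```text
t 3.75 grasp [ 0.566  -0.0594  0.0806] gap 35.7 F [ 0.2  0.2 -1.8] gf 25.0 yaw 0.045
t 4.25 grasp [ 0.5975 -0.0579  0.0886] gap 35.9 F [ 0.8  0.1 -2.6] gf 25.0 yaw 0.045
```

View pics/a2.png

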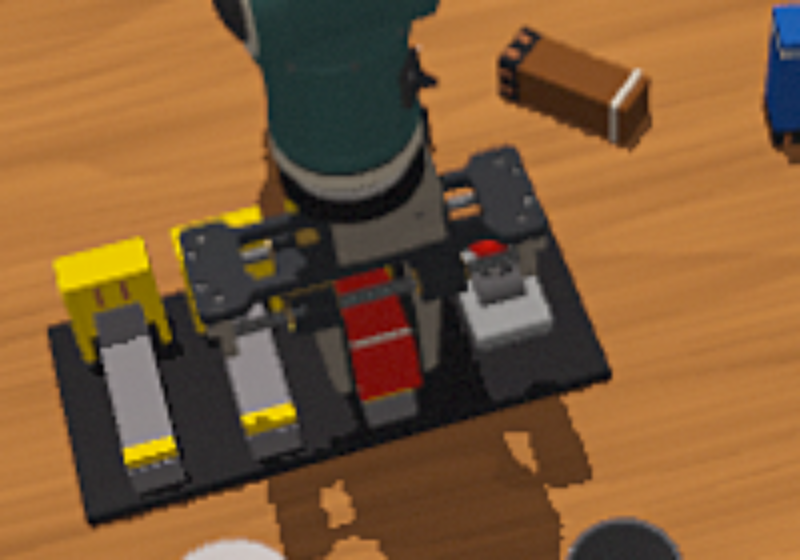

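The pack has tilted and been pulled clear (only about its own weight on the wrist). I lift it and carry it to the bin.

```bash
python3 -m crank '[[1,[0,0,-0.03],0],[1,[0,0,-0.05],0],[1,[0,0,-0.05],0],[1,[-0.0,0.05,-0.02],0],[1,[-0.01,0.055,0],0],[1,[-0.02,0.055,0],0],[1,[-0.02,0.055,0],0],[1,[-0.02,0.055,0],0],[1,[-0.02,0.050,0],0],[1,[-0.01,0.02,0],0],[1,[0,0,0],0]]' 30 >/dev/null
python3 -c "
from h import *
st();go([.499,-.396,.13])
f=grab('scene');cv2.imwrite('pics/a3.png',cv2.resize(f['pixels'][120:310,20:290],(800,563)))"
```

```text
t 5.67 grasp [ 0.5101 -0.4032  0.2378] gap 35.8 F [ 0.1  1.6 -3.3] gf 30.0 yaw 0.042
turn -0.003 shift mm [-10.8  -7.7 107.8]
```

View pics/a3.png

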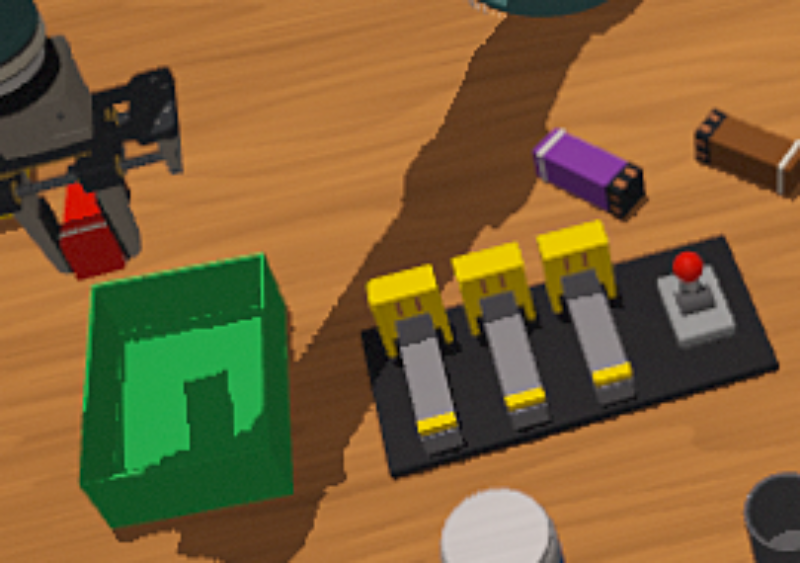

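The red pack is held at (95,235), tilted slightly nose-down, above the bin. All three bays are empty. I lower and release it.

```bash
python3 -m crank '[[1,[0.02,-0.008,0.02],0],[1,[0,0,0.05],0],[1,[0,0,0.035],0],[1,[0,0,0.02],0],[1,[0,0,0.01],0],[1,[0,0,0],0],[0.3,[0,0,0],0],[0.3,[0,0,0],0],[0.3,[0,0,-0.03],0],[0.3,[0,0,-0.06],0],[0.3,[0,0,-0.06],0]]' >/dev/null
python3 -c "
from h import *
st();f,P,o=blobs('scene',False)
for b in o:
  if b[0] in('red','blue','pink') and b[2]<600:print(b)
"
```

```text
t 7.1 grasp [ 0.531  -0.3935  0.2559] gap 64.4 F [ 1.3 -0.6 -0.7] gf 0.0 yaw 0.044
('blue', [397.0, 5.0], np.int32(179), -0.1207, [-624, 1054, 8, 43, 85])
('blue', [331.0, 156.0], np.int32(140), 0.1007, [431, 261, 35, 40, 81])
('blue', [393.0, 162.0], np.int32(145), 0.1004, [493, 410, 34, 37, 79])
('blue', [329.0, 172.0], np.int32(277), 0.079, [440, 253, 41, 21, 44])
('blue', [389.0, 178.0], np.int32(296), 0.081, [504, 401, 42, 20, 44])
('blue', [344.0, 224.0], np.int32(504), 0.1007, [618, 228, 35, 35, 84])
('blue', [195.0, 326.0], np.int32(314), 0.0648, [771, -167, 29, 78, 2])
('red', [252.0, 209.0], np.int32(79), 0.0645, [510, 28, 17, 20, 75])
('red', [85.0, 255.0], np.int32(538), 0.0411, [510, -395, 88, 34, 3])
('pink', [431.0, 157.0], np.int32(152), 0.1008, [506, 514, 35, 40, 82])
('pink', [426.0, 172.0], np.int32(311), 0.0815, [514, 505, 45, 24, 40])
```

Red lies in the bin (top z 41 mm). Next is the blue pack at (618,228).

```bash
python3 -m crank '[[0.2,[0.01,-0.055,0],0],[0.2,[0.01,-0.06,0],0],[0.2,[0.01,-0.06,0],0],[0.2,[0.01,-0.06,0],0],[0.2,[0.01,-0.06,0],0],[0.2,[0.01,-0.06,0],0],[0.2,[0.0,-0.06,0],0],[0.2,[0.0,-0.06,0],0],[0.2,[0,-0.06,0],0],[0.2,[0,-0.06,0],0],[0.2,[0,0,0],0.184],[0.2,[0,0,0],0]]' 30 >/dev/null
python3 -c "
from h import *
st();go([.618,.2285,.078],-.14)"
```

```text
t 8.65 grasp [0.5645 0.2042 0.2539] gap 73.9 F [-0.8 -0.2  0.3] gf 0.0 yaw -0.137
turn 0.003 shift mm [ 49.6 -31.5 175.9]
```

```bash
python3 -m crank '[[0.2,[0.0496,-0.0315,0],0],[0.2,[0,0,0.03],0],[0.2,[0,0,0.05],0],[0.2,[0,0,0.05],0],[0.2,[0,0,0.03],0],[0.2,[0,0,0.016],0],[0.2,[0,0,0],0],[1,[0,0,0],0],[1,[0,0,0],0],[1,[0,0,0],0],[1,[0,0,0],0]]' 40 >/dev/null
python3 -c "
from h import *
st()"
python3 -m crank '[[1,[0,0,-0.03],0],[1,[0,0,-0.055],0],[1,[0,0,-0.055],0],[1,[0,0,-0.02],-0.184],[1,[0,0,0],0]]' >/dev/null
python3 -c "
from h import *
st();go([.57,-.20,.24])"
```

```text
t 10.03 grasp [0.6181 0.2283 0.0777] gap 36.4 F [ 0.5 -0.6  1.9] gf 39.2 yaw -0.139
t 10.65 grasp [0.6183 0.2283 0.2385] gap 36.4 F [-0.6 -0.4 -3.4] gf 39.2 yaw 0.043
turn -0.002 shift mm [-67.6 425.7  -1.5]
```

```bash
python3 -m crank '[[1,[-0.01,0.055,0],0],[1,[-0.01,0.06,0],0],[1,[-0.01,0.06,0],0],[1,[-0.01,0.06,0],0],[1,[-0.01,0.06,0],0],[1,[-0.01,0.06,0],0],[1,[-0.01,0.05,0],0],[1,[-0.00,0.02,0],0],[1,[0,0,0],0]]' 40 >/dev/null
python3 -c "
from h import *
st();go([.565,-.2005,.120])
f=grab('scene');cv2.imwrite('pics/a4.png',cv2.resize(f['pixels'][100:300,100:340],(720,600)))"
```

```text
t 11.78 grasp [ 0.5659 -0.2007  0.2354] gap 36.3 F [-0.5  0.5 -4.1] gf 39.2 yaw 0.04
turn -0.005 shift mm [ -0.9  -0.2 115.4]
```

View pics/a4.png

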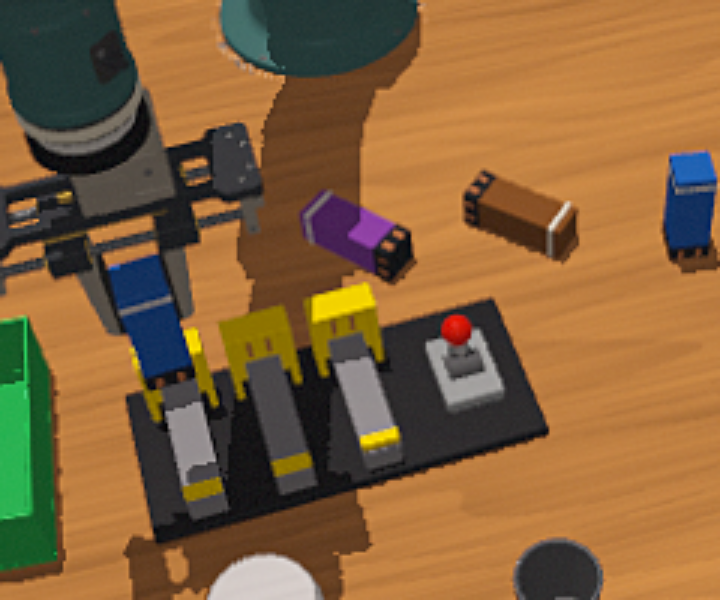

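The blue pack hangs upright at (150,320) over the right bay. I lower it to 5 mm above the floor and tilt it against the keeper.

```bash
python3 -m crank '[[1,[0,0,0.04],0],[1,[0,0,0.04],0],[1,[0,0,0.02],0],[1,[0,0,0.015],0],[1,[0,0,0],0]]' 40 >/dev/null
python3 -c "
from h import *
st()"
python3 -m crank '[[1,[0.005,0,0],0],[1,[0.008,0,0.0],0],[1,[0.01,0,0.002],0],[1,[0.01,0,0.003],0],[1,[0.01,0,0.002],0],[1,[0.01,0,0.003],0],[1,[0.01,0,0.003],0],[1,[0,0,0],0]]' 15 >/dev/null
python3 -c "
from h import *
st()
f=grab('scene');cv2.imwrite('pics/a5.png',cv2.resize(f['pixels'][150:290,80:280],(800,560)))"
```

```text
t 12.45 grasp [ 0.5669 -0.1989  0.1218] gap 36.4 F [-0.2 -0.5 -3.1] gf 39.2 yaw 0.045
t 13.45 grasp [ 0.6334 -0.1967  0.1107] gap 36.1 F [5.8 0.2 1.7] gf 15.0 yaw 0.045
```

View pics/a5.png

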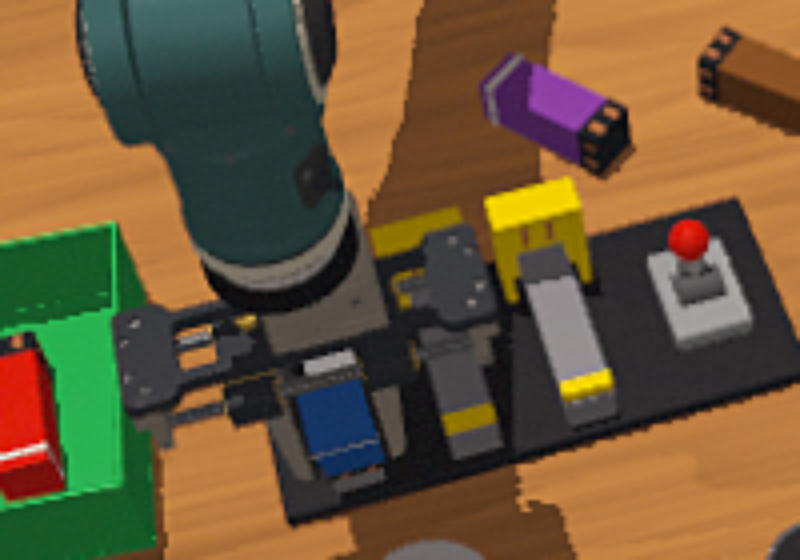

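The nose slipped over the keeper: it was 9 mm up, not 5, and the pack is still upright. I back up and retry lower.

```bash
python3 -m crank '[[1,[0,0,-0.03],0],[1,[0,0,-0.02],0],[1,[-0.06,0.001,0],0],[1,[-0.01,0,0],0],[1,[0,0,0],0]]' 40 >/dev/null
python3 -c "
from h import *
st()
f=grab('scene');P=cloud(f);m=masks(f['pixels'])['blue']>0
q=P[m&(abs(P[...,1]+.2)<.05)&(P[...,2]>.05)&(P[...,0]<.7)]
x0=np.array([.483,-.2042]);d=np.stack([(q[:,:2]-x0)@[.999,.045],q[:,2]],1)
for z in np.arange(.06,.22,.01):
  k=d[abs(d[:,1]-z)<.005]
  if len(k)>3:print(round(z,3),len(k),k[:,0].min().round(4),k[:,0].max().round(4))
go([.565,-.2005,.115])
cv2.imwrite('pics/a6.png',cv2.resize(f['pixels'][120:290,60:280],(776,600)))"
```

```text
t 14.12 grasp [ 0.5593 -0.2014  0.1595] gap 35.9 F [ 1.  -0.7 -3.7] gf 40.0 yaw 0.044
0.1 9 0.0591 0.0609
0.11 20 0.0622 0.0668
0.12 18 0.067 0.071
0.13 18 0.0715 0.0766
0.14 17 0.0742 0.0802
0.15 23 0.0804 0.0863
0.16 14 0.0838 0.0874
0.17 6 0.0858 0.0938
0.18 134 0.0663 0.0958
0.19 123 0.065 0.0867
turn -0.001 shift mm [ 4.4 -0.4 44.7]
```

View pics/a6.png

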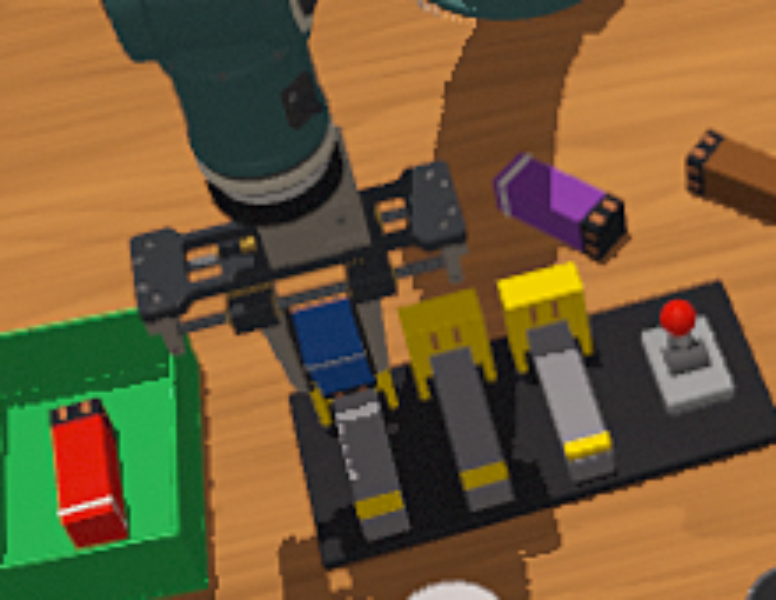

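The pack did tilt, by about 25° (front face x 59→94 mm over z 0.10→0.17). I use the keeper again, lower, to bring it to about 50°.

```bash
python3 -m crank '[[1,[0.02,0,0.025],0],[1,[0.015,0,0.018],0],[1,[0.0,0,0],0],[1,[0.01,0,0],0],[1,[0.008,0,0],0],[1,[0,0,0],0]]' 40 >/dev/null
python3 -c "
from h import *
st()"
python3 -m crank '[[1,[0.007,0,0.002],0],[1,[0.007,0,0.003],0],[1,[0.007,0,0.003],0],[1,[0.007,0,0.004],0],[1,[0.004,0,0.003],0],[1,[0,0,0],0]]' 15 >/dev/null
python3 -c "
from h import *
st()"
python3 -m crank '[[1,[-0.01,0,-0.01],0],[1,[-0.02,0,-0.01],0],[1,[-0.03,0,0],0],[1,[-0.01,0,0],0],[1,[0,0,0],0]]' 40 >/dev/null
cat >> h.py <<'E'
BAY={'R':np.array([.483,-.2042]),'M':np.array([.4795,-.1332]),'L':np.array([.4765,-.0622])}
def prof(b):
    f=grab('scene');P=cloud(f);m=masks(f['pixels'])['blue']>0
    x0=BAY[b]; X=(P[...,:2]-x0)@np.array([.999,.045]); Y=(P[...,:2]-x0)@np.array([-.045,.999])
    k0=m&(abs(Y)<.04)&(P[...,2]>.03)&(X<.2)&(X>-.1)
    d=np.stack([X[k0],P[...,2][k0]],1)
    for z in np.arange(.04,.22,.01):
        k=d[abs(d[:,1]-z)<.005]
        if len(k)>3:print(round(z,3),len(k),(k[:,0].min()*1000).round(),(k[:,0].max()*1000).round())
    print("Ymed",np.median(Y[k0]).round(4)); return f
E
python3 -c "
from h import *
st();prof('R')"
```

```text
t 14.93 grasp [ 0.614  -0.1985  0.117 ] gap 35.6 F [-0.6  0.3 -3.2] gf 40.0 yaw 0.045
t 15.68 grasp [ 0.6465 -0.1973  0.1014] gap 35.9 F [ 3.3 -1.2  1.4] gf 15.0 yaw 0.045
t 16.3 grasp [ 0.5744 -0.2003  0.1215] gap 35.8 F [-0.4  0.  -2.7] gf 40.0 yaw 0.044
0.13 22 104.0 111.0
0.14 109 66.0 111.0
0.15 109 73.0 101.0
0.16 38 84.0 93.0
Ymed 0.0011
```

Tilt is about 47°. I lower the nose to the floor, slide it under the lip and swing the tail down.

```bash
python3 -m crank '[[1,[0,0.000,0.010],0],[1,[0,0,0.007],0],[1,[-0.008,0,0],0],[1,[-0.008,0,0],0],[1,[0,0,0],0]]' 40 >/dev/null
python3 -c "
from h import *
st()"
python3 -m crank '[[1,[0.001,0,0.005],0],[1,[0.001,0,0.005],0],[1,[0.001,0,0.005],0],[1,[0.001,0,0.005],0],[1,[0.001,0,0.005],0],[1,[0.001,0,0.005],0],[1,[0.0,0,0.005],0],[1,[0,0,0.005],0],[1,[0,0,0],0]]' 15 >/dev/null
python3 -c "
from h import *
st();f=prof('R')
cv2.imwrite('pics/a7.png',cv2.resize(f['pixels'][150:290,80:280],(800,560)))"
```

```text
t 16.98 grasp [ 0.5635 -0.2003  0.1056] gap 35.8 F [10.8  2.  -8.2] gf 40.0 yaw 0.046
t 18.1 grasp [ 0.5696 -0.201   0.0667] gap 35.6 F [4.7 0.6 5.6] gf 15.0 yaw 0.045
0.08 75 38.0 111.0
0.09 108 44.0 107.0
0.1 102 73.0 103.0
0.11 30 90.0 99.0
0.15 4 105.0 110.0
Ymed 0.001
```

View pics/a7.png

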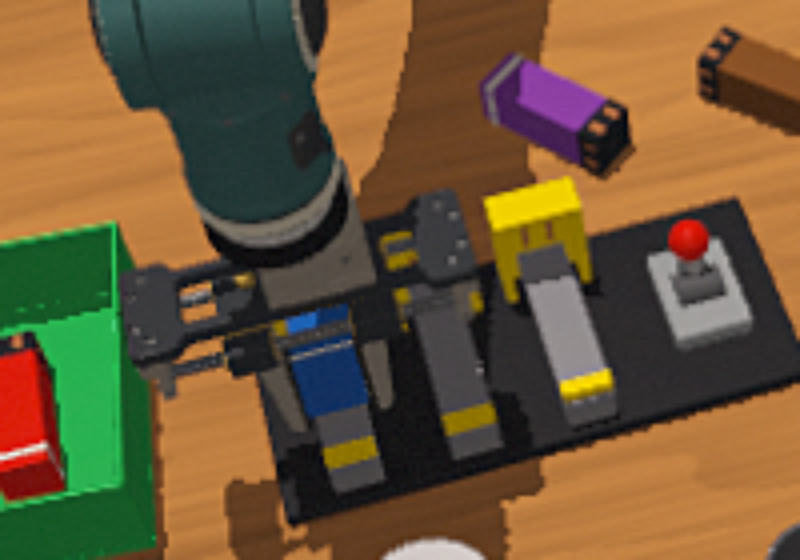

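The nose is hooked under the lip at (300,320) and the pack lies at about 29°, with the tail still up. The pads slipped down the side a little. I continue the swing with a firmer grip, drawing towards the stop wall.

```bash
python3 -m crank '[[1,[-0.002,0,0.005],0],[1,[-0.003,0,0.005],0],[1,[-0.003,0,0.005],0],[1,[-0.003,0,0.003],0],[1,[0,0,0],0]]' 35 >/dev/null
python3 -c "
from h import *
st();f=prof('R')"
```

```text
t 18.77 grasp [ 0.565  -0.2015  0.0514] gap 35.9 F [15.4  1.4  7.5] gf 35.0 yaw 0.047
0.06 35 92.0 105.0
0.07 53 40.0 106.0
0.08 118 43.0 105.0
0.09 111 58.0 100.0
Ymed 0.0007
```

```bash
python3 -m crank '[[1,[0.001,0,0.004],0],[1,[0.001,0,0.004],0],[1,[0.001,0,0.003],0],[1,[0,0,0],0],[0.4,[0,0,0],0],[0.4,[0,0,0],0],[0.4,[0,0,0],0]]' 35 >/dev/null
python3 -c "
from h import *
st();f=prof('R')"
```

```text
t 19.7 grasp [ 0.5561 -0.2012  0.0348] gap 55.1 F [0.5 0.1 0.2] gf 0.0 yaw 0.044
0.04 36 97.0 102.0
0.05 37 37.0 104.0
0.06 47 48.0 103.0
0.07 224 43.0 102.0
0.12 4 91.0 96.0
Ymed 0.001
```

Right pack lies flat (top 70 mm, tail at x≈103 < 110). I back off and look for the remaining packs.

```bash
python3 -m crank '[[0.4,[0,0,-0.03],0],[0.4,[0,0,-0.05],0],[0.4,[0,0,-0.06],0],[0.2,[0,-0.03,-0.05],0],[0.2,[0,-0.06,-0.01],0],[0.2,[0,-0.06,0],0],[0.2,[-0.01,-0.06,0],0],[0.2,[-0.015,-0.055,0],0],[0.2,[-0.015,-0.055,0],0],[0.2,[-0.015,-0.055,0],0],[0.2,[0,0,0],0.184],[0.2,[0,0,0],0]]' 30 >/dev/null
python3 -c "
from h import *
st();f,P,o=blobs('scene',False)
for b in o:
  if b[0] in('red','blue','pink') and b[2]<900:print(b)
go([.4307,.2615,.078],-.14);prof('R')
cv2.imwrite('pics/a8.png',f['pixels'][120:330])
"
```

```text
t 21.25 grasp [0.4848 0.1713 0.2351] gap 73.9 F [-0.3 -0.2  0.8] gf 0.0 yaw -0.136
('blue', [397.0, 5.0], np.int32(191), -0.1195, [-617, 1052, 26, 9, 1])
('blue', [330.0, 167.0], np.int32(418), 0.0996, [429, 262, 36, 36, 79])
('blue', [393.0, 162.0], np.int32(146), 0.1007, [494, 410, 36, 37, 77])
('blue', [389.0, 178.0], np.int32(296), 0.0812, [506, 401, 40, 19, 45])
('blue', [161.0, 235.0], np.int32(374), 0.0729, [536, -202, 73, 36, 3])
('blue', [165.0, 254.0], np.int32(173), 0.0701, [581, -200, 36, 10, 89])
('blue', [195.0, 326.0], np.int32(321), 0.0643, [772, -170, 75, 24, 87])
('red', [252.0, 209.0], np.int32(79), 0.0637, [511, 27, 19, 21, 6])
('red', [85.0, 255.0], np.int32(532), 0.0416, [512, -395, 90, 34, 3])
('pink', [431.0, 157.0], np.int32(152), 0.1005, [506, 515, 35, 38, 79])
('pink', [426.0, 172.0], np.int32(313), 0.0817, [514, 504, 46, 25, 35])
turn 0.004 shift mm [-66.6 -82.4 157. ]
0.04 37 97.0 102.0
0.05 39 33.0 102.0
0.06 43 11.0 103.0
0.07 423 13.0 102.0
Ymed 0.001
```

View pics/a8.png

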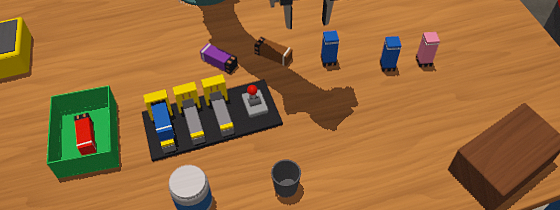

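Right bay loaded flat at (162,122), red in the bin at (85,132), blues at (330,48) and (390,52). Next is the pack at (430,262).

```bash
python3 -m crank '[[0.2,[-0.033,-0.041,0],0.03],[0.2,[-0.034,-0.040,0],0],[0.2,[0,0,0],0],[0.2,[0,0,0],0]]' 30 >/dev/null
python3 -c "
from h import *
st();go([.430,.262,.078],-.17)"
```

```text
t 21.85 grasp [0.4322 0.2602 0.2351] gap 73.8 F [-0.2 -0.5 -0.2] gf 0.0 yaw -0.169
turn 0.001 shift mm [ -2.4  -1.4 157.1]
```

```bash
python3 -m crank '[[0.2,[-0.002,-0.001,0.03],0],[0.2,[0,0,0.05],0],[0.2,[0,0,0.05],0],[0.2,[0,0,0.02],0],[0.2,[0,0,0.007],0],[0.2,[0,0,0],0],[1,[0,0,0],0],[1,[0,0,0],0],[1,[0,0,0],0],[1,[0,0,0],0]]' 40 >/dev/null
python3 -c "
from h import *
st()"
python3 -m crank '[[1,[0,0,-0.03],0],[1,[0,0,-0.055],0],[1,[0,0,-0.055],0],[1,[0,0,-0.02],-0.184],[1,[0,0,0],-0.03],[1,[0,0,0],0]]' >/dev/null
python3 -c "
from h import *
st();go([.5615,-.1295,.116])"
```

```text
t 23.1 grasp [0.4297 0.2625 0.0785] gap 35.7 F [-0.3 -0.2 -1.9] gf 37.4 yaw -0.169
t 23.85 grasp [0.4289 0.2619 0.2367] gap 35.9 F [ 0.8  0.7 -3.5] gf 39.9 yaw 0.042
turn -0.003 shift mm [114.9 397.  120.7]
```

```bash
python3 -m crank '[[1,[0.015,0.055,0],0],[1,[0.015,0.055,0],0],[1,[0.015,0.055,0],0],[1,[0.015,0.055,0],0],[1,[0.015,0.055,0],0],[1,[0.015,0.055,0],0],[1,[0.02,0.05,0],0],[1,[0.005,0.017,0],0],[1,[0,0,0],0]]' 40 >/dev/null
python3 -c "
from h import *
st();go([.5615,-.1295,.116])"
```

```text
t 24.98 grasp [ 0.5614 -0.1292  0.2362] gap 36.1 F [ 0.3  1.  -2.2] gf 40.0 yaw 0.042
turn -0.003 shift mm [1.000e-01 3.000e-01 1.202e+02]
```

```bash
python3 -m crank '[[1,[0,0,0.04],0],[1,[0,0,0.04],0],[1,[0,0,0.025],0],[1,[0,0,0.015],0],[1,[0,0,0],0],[1,[0,0,0],0]]' 40 >/dev/null
python3 -c "
from h import *
st()"
python3 -m crank '[[1,[0.008,0,0],0],[1,[0.008,0,0],0],[1,[0.008,0,0],0],[1,[0.008,0,0],0],[1,[0.008,0,0.001],0],[1,[0.008,0,0.002],0],[1,[0.008,0,0.002],0],[1,[0.008,0,0.003],0],[1,[0.008,0,0.004],0],[1,[0.008,0,0.005],0],[1,[0,0,0],0]]' 18 >/dev/null
python3 -c "
from h import *
st()"
python3 -m crank '[[1,[-0.01,0,-0.01],0],[1,[-0.02,0,-0.01],0],[1,[-0.03,0,0],0],[1,[-0.01,0,0],0],[1,[0,0,0],0]]' 40 >/dev/null
python3 -c "
from h import *
st();prof('M')"
```

```text
t 25.73 grasp [ 0.5631 -0.1282  0.1193] gap 36.0 F [ 0.4 -0.3 -3.2] gf 40.0 yaw 0.045
t 27.1 grasp [ 0.6434 -0.1249  0.1007] gap 36.2 F [-1.  -1.  -2.6] gf 18.0 yaw 0.045
t 27.73 grasp [ 0.5748 -0.1281  0.1235] gap 36.0 F [2.4 0.7 2.1] gf 40.0 yaw 0.045
0.13 60 99.0 111.0
0.14 107 68.0 108.0
0.15 89 80.0 106.0
0.16 15 86.0 104.0
Ymed 0.002
```

```bash
python3 -m crank '[[1,[-0.004,0.001,0.010],0],[1,[0,0,0.009],0],[1,[-0.008,0,0],0],[1,[-0.006,0,0],0],[1,[0,0,0],0]]' 40 >/dev/null
python3 -c "
from h import *
st();prof('M')"
python3 -m crank '[[1,[0,0,0.005],0],[1,[0,0,0.005],0],[1,[0,0,0.005],0],[1,[0,0,0.005],0],[1,[0,0,0.005],0],[1,[0,0,0.005],0],[1,[0,0,0],0]]' 25 >/dev/null
python3 -c "
from h import *
st();f=prof('M')"
```

```text
t 28.4 grasp [ 0.577  -0.1281  0.1119] gap 35.9 F [34.7  4.   7.8] gf 40.0 yaw 0.048
0.1 18 22.0 101.0
0.11 8 35.0 108.0
0.12 68 103.0 116.0
0.13 120 65.0 112.0
0.14 89 79.0 106.0
0.15 20 90.0 106.0
0.2 4 112.0 115.0
Ymed 0.002
t 29.32 grasp [ 0.5657 -0.1286  0.0761] gap 36.0 F [18.6  1.7  0.6] gf 25.0 yaw 0.047
0.07 10 96.0 119.0
0.08 51 94.0 123.0
0.09 69 37.0 119.0
0.1 215 40.0 118.0
0.11 63 89.0 115.0
0.12 6 84.0 94.0
Ymed 0.002
```

```bash
python3 -c "
from h import *
f=grab('scene')
cv2.imwrite('pics/a9.png',cv2.resize(f['pixels'][170:280,130:290],(800,550),interpolation=cv2.INTER_CUBIC))"
```

```text
(no output)
```

View pics/a9.png

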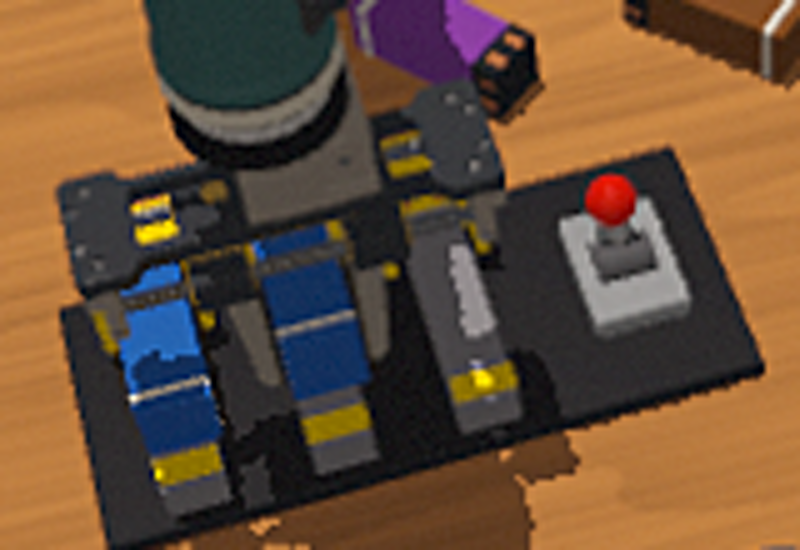

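The pack in the middle bay (315,310) appears tilted with its tail raised. I check its side profile properly.

```bash
cat >> h.py <<'E'
def prof(b,Yw=.012):
    f=grab('scene');P=cloud(f);h=cv2.cvtColor(f['pixels'],cv2.COLOR_BGR2HSV)
    x0=BAY[b]; X=(P[...,:2]-x0)@np.array([.999,.045])*1000; Y=(P[...,:2]-x0)@np.array([-.045,.999]); Z=P[...,2]*1000
    m=(masks(f['pixels'])['blue']>0)&(abs(Y)<.03)&(X<170)&(X>-60)&(Z>30)
    print("x:z",[(i,int(np.median(Z[m&(abs(X-i)<3)])),int(np.ptp(Z[m&(abs(X-i)<3)]))) for i in range(0,170,6) if (m&(abs(X-i)<3)).sum()>3])
    rows=np.where(m.any(1))[0]
    print("row(X,Z)",[(int(np.median(X[r][m[r]])),int(np.median(Z[r][m[r]]))) for r in rows[::2]],"Ymed",np.median(Y[m]).round(4)); return f
E
python3 -c "
from h import *
prof('M');prof('R')"
```

```text
x:z [(42, 94, 4), (48, 96, 6), (54, 98, 1), (66, 99, 9), (72, 99, 5), (78, 101, 5), (84, 102, 20), (90, 103, 37), (96, 105, 59), (108, 106, 36), (114, 97, 37), (120, 82, 28)]
row(X,Z) [(40, 94), (44, 95), (47, 96), (52, 97), (67, 99), (71, 99), (79, 101), (85, 103), (91, 104), (95, 105), (109, 106), (111, 105), (113, 101), (115, 93), (117, 90), (117, 82), (118, 78), (118, 75)] Ymed 0.0021
x:z [(18, 68, 5), (24, 69, 7), (30, 71, 4), (42, 70, 5), (48, 69, 21), (54, 69, 7), (60, 69, 94), (66, 69, 95), (72, 69, 9), (78, 68, 7), (84, 70, 5), (90, 69, 5), (96, 66, 39), (102, 54, 127), (108, 163, 25)]
row(X,Z) [(64, 158), (107, 179), (22, 69), (29, 71), (30, 71), (45, 70), (49, 69), (54, 69), (59, 69), (66, 69), (71, 69), (76, 68), (82, 69), (86, 70), (96, 68), (98, 67), (99, 59), (99, 49), (100, 42), (100, 41)] Ymed 0.0025
```

The nose sits against the lip's front: top corner at z≈89, above the lip, and the pack is tilted only about 10°. I back off 9 mm, lower 17 mm, then slide it in under the lip at this tilt.

```bash
python3 -m crank '[[1,[0.012,0,0],0],[1,[0.005,0,0],0],[1,[0,0,0],0]]' 40 >/dev/null
python3 -c "
from h import *
st();prof('M')"
```

```text
t 29.9 grasp [ 0.5704 -0.1292  0.0713] gap 35.9 F [-0.8 -0.  -2. ] gf 40.0 yaw 0.045
x:z [(48, 90, 4), (54, 92, 5), (60, 93, 4), (72, 94, 4), (78, 95, 5), (84, 96, 5), (90, 98, 22), (96, 98, 50), (102, 99, 77), (108, 101, 68), (114, 100, 108), (120, 88, 40), (126, 76, 26)]
row(X,Z) [(50, 91), (54, 92), (57, 92), (58, 90), (77, 95), (79, 95), (87, 97), (93, 98), (99, 98), (102, 99), (115, 99), (118, 100), (119, 94), (120, 87), (122, 82), (123, 73), (122, 69)] Ymed 0.0012
```

```bash
python3 -m crank '[[1,[0.005,0,0],0],[1,[0,0,0.008],0],[1,[0,0,0.005],0],[1,[0,0,0],0],[1,[-0.007,0,0],0],[1,[-0.008,0,0],0],[1,[0,0,0],0]]' 40 >/dev/null
python3 -c "
from h import *
st();prof('M')"
```

```text
t 30.82 grasp [ 0.5604 -0.13    0.0594] gap 35.7 F [ 0.9 -0.7 -2.7] gf 40.0 yaw 0.044
x:z [(42, 79, 7), (48, 81, 5), (66, 83, 6), (72, 84, 5), (78, 84, 4), (84, 86, 19), (90, 86, 57), (96, 88, 65), (102, 88, 112), (108, 83, 29), (114, 66, 33)]
row(X,Z) [(40, 79), (44, 81), (46, 80), (77, 114), (67, 83), (71, 84), (77, 85), (86, 86), (89, 87), (93, 87), (106, 89), (108, 87), (109, 79), (110, 72), (111, 66), (113, 61), (114, 57)] Ymed 0.0008
```

Nose is under the lip (top corner x≈9, z≈73) with no contact force. I move 6 mm further in, then lower the tail.

```bash
python3 -m crank '[[1,[-0.006,0,0],0],[1,[0,0,0.004],0],[1,[0,0,0.004],0],[1,[0,0,0.004],0],[1,[0,0,0.004],0],[1,[0,0,0],0],[0.4,[0,0,0],0],[0.4,[0,0,0],0],[0.4,[0,0,0],0]]' 20 >/dev/null
python3 -c "
from h import *
st();prof('M')"
```

```text
t 32.0 grasp [ 0.555  -0.13    0.0427] gap 55.4 F [ 0.4  0.2 -1. ] gf 0.0 yaw 0.045
x:z [(42, 71, 3), (48, 72, 7), (54, 74, 8), (66, 74, 6), (72, 75, 5), (78, 76, 6), (84, 76, 7), (90, 77, 5), (96, 127, 66), (102, 77, 86), (108, 62, 40)]
row(X,Z) [(98, 143), (46, 73), (48, 73), (50, 71), (67, 74), (71, 75), (76, 76), (84, 76), (88, 77), (93, 78), (104, 78), (106, 76), (107, 66), (108, 62), (109, 54), (109, 50), (109, 45)] Ymed 0.0008
```

The tail caught the keeper (7 mm high). I regrip and push towards the stop wall.

```bash
python3 -m crank '[[1,[0,0,-0.004],0],[1,[0,0,0],0],[1,[0,0,0],0],[1,[-0.004,0,-0.002],0],[1,[-0.004,0,0],0],[1,[0,0,0.003],0],[1,[0,0,0.004],0],[1,[0,0,0],0],[0.4,[0,0,0],0],[0.4,[0,0,0],0],[0.4,[0,0,0],0]]' 20 >/dev/null
python3 -c "
from h import *
st();prof('M')"
```

```text
t 33.42 grasp [ 0.547  -0.1304  0.042 ] gap 55.5 F [-0.1 -0.2  0.3] gf 0.0 yaw 0.045
x:z [(30, 69, 2), (36, 69, 5), (42, 70, 7), (54, 68, 4), (60, 69, 6), (66, 69, 5), (72, 69, 7), (78, 69, 4), (84, 69, 60), (90, 72, 74), (96, 68, 40), (102, 55, 40)]
row(X,Z) [(33, 69), (36, 69), (38, 69), (63, 96), (56, 69), (59, 70), (66, 69), (71, 69), (77, 69), (82, 68), (86, 69), (99, 69), (99, 67), (100, 59), (101, 54), (101, 44), (100, 37)] Ymed 0.001
```

Middle pack is flat. I lift off and go for the third pack.

```bash
python3 -m crank '[[0.4,[0,0,-0.03],0],[0.4,[0,0,-0.05],0],[0.4,[0,0,-0.06],0],[0.2,[0,-0.03,-0.05],0],[0.2,[0,-0.06,0],0],[0.2,[0,-0.06,0],0],[0.2,[0,-0.06,0],0],[0.2,[0,-0.06,0],0],[0.2,[-0.01,-0.06,0],0],[0.2,[-0.01,-0.06,0],0.07],[0.2,[-0.01,-0.06,0],0.184],[0.2,[0,0,0],0]]' 30 >/dev/null
python3 -c "
from h import *
st();f,P,o=blobs('scene',False)
for b in o:
  if b[0] in('blue','pink') and b[2]<900:print(b)
go([.4935,.410,.078],-.21);prof('M')
"
```

```text
t 34.98 grasp [0.4984 0.3243 0.2323] gap 73.5 F [-0.2 -0.1  0.1] gf 0.0 yaw -0.199
('blue', [393.0, 162.0], np.int32(145), 0.1001, [494, 410, 37, 38, 81])
('blue', [389.0, 178.0], np.int32(295), 0.081, [507, 403, 39, 16, 51])
('blue', [190.0, 227.0], np.int32(363), 0.073, [531, -130, 73, 34, 2])
('blue', [161.0, 235.0], np.int32(375), 0.0725, [534, -201, 73, 36, 2])
('blue', [195.0, 246.0], np.int32(167), 0.0708, [578, -128, 10, 33, 7])
('blue', [165.0, 254.0], np.int32(171), 0.0702, [580, -199, 36, 10, 90])
('blue', [195.0, 326.0], np.int32(317), 0.064, [771, -165, 26, 78, 6])
('pink', [431.0, 157.0], np.int32(150), 0.101, [506, 514, 37, 35, 81])
('pink', [426.0, 172.0], np.int32(313), 0.0816, [516, 504, 45, 26, 41])
turn 0.009 shift mm [-24.9 -86.  154. ]
x:z [(18, 69, 37), (24, 69, 6), (30, 69, 6), (36, 70, 7), (42, 69, 9), (48, 69, 6), (54, 69, 7), (60, 69, 6), (66, 70, 7), (72, 69, 6), (78, 69, 6), (84, 70, 6), (90, 71, 2), (96, 68, 38), (102, 54, 40)]
row(X,Z) [(16, 68), (21, 70), (23, 69), (32, 70), (37, 69), (42, 69), (50, 69), (55, 69), (62, 69), (69, 70), (75, 69), (80, 70), (84, 68), (96, 68), (99, 68), (101, 65), (101, 55), (100, 47), (101, 42), (101, 36)] Ymed 0.001
```

```bash
python3 -m crank '[[0.2,[-0.012,-0.043,0],0],[0.2,[-0.013,-0.043,0.0],0],[0.2,[0,0,0],0],[0.2,[0,0,0.04],0],[0.2,[0,0,0.05],0],[0.2,[0,0,0.04],0],[0.2,[0,0,0.016],0],[0.2,[0,0,0.008],0],[0.2,[0,0,0],0]]' 40 >/dev/null
python3 -c "
from h import *
st();go([.4935,.410,.078],-.21)"
python3 -m crank '[[1,[0,0,0],0],[1,[0,0,0],0],[1,[0,0,0],0],[1,[0,0,0],0]]' 40 >/dev/null
python3 -c "
from h import *
st()"
```

```text
t 36.2 grasp [0.4957 0.4072 0.0791] gap 73.1 F [0.  0.4 1.2] gf 0.0 yaw -0.208
turn 0.002 shift mm [-2.7 -2.3  1.1]
t 36.7 grasp [0.495  0.4076 0.0785] gap 35.4 F [ 1.3  0.1 -1.6] gf 35.1 yaw -0.207
```

```bash
python3 -m crank '[[1,[0,0,-0.03],0],[1,[0,0,-0.055],0],[1,[0,0,-0.055],0],[1,[0,0,-0.02],-0.184],[1,[0,0,0],-0.068],[1,[0.01,0.055,0],0],[1,[0.01,0.06,0],0],[1,[0.01,0.06,0],0],[1,[0.01,0.06,0],0],[1,[0.01,0.06,0],0],[1,[0.005,0.06,0],0],[1,[0,0.05,0],0]]' 40 >/dev/null
python3 -m crank '[[1,[0,0.04,0],0],[1,[0,0,0],0]]' 40 >/dev/null
python3 -c "
from h import *
st();go([.5585,-.0585,.114])
f=grab('scene');cv2.imwrite('pics/a10.png',f['pixels'][100:330])"
```

```text
t 38.45 grasp [ 0.5691 -0.0395  0.2376] gap 35.9 F [ 0.   0.3 -2.9] gf 40.0 yaw 0.038
turn -0.007 shift mm [-11.4  18.5 123.6]
```

View pics/a10.png

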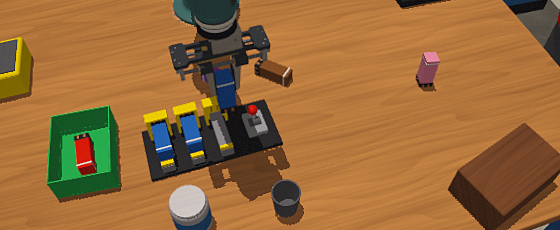

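The third pack hangs at (225,88) near the left bay, with the other two seated. I lower it and tilt against the keeper.

```bash
python3 -m crank '[[1,[-0.011,0.0185,0.0],-0.006],[1,[0,0,0.04],0],[1,[0,0,0.04],0],[1,[0,0,0.025],0],[1,[0,0,0.015],0],[1,[0,0,0.002],0],[1,[0,0,0],0]]' 40 >/dev/null
python3 -c "
from h import *
st();go([.5585,-.0585,.114])"
python3 -m crank '[[1,[0.008,0,0.002],0],[1,[0.008,0,0],0],[1,[0.008,0,0],0],[1,[0.008,0,0],0],[1,[0.008,0,0.001],0],[1,[0.008,0,0.002],0],[1,[0.008,0,0.002],0],[1,[0.008,0,0.003],0],[1,[0.008,0,0.004],0],[1,[0.008,0,0.005],0],[1,[0,0,0],0]]' 18 >/dev/null
python3 -c "
from h import *
st();prof('L')"
python3 -m crank '[[1,[-0.01,0,-0.01],0],[1,[-0.02,0,-0.01],0],[1,[-0.03,0,0],0],[1,[0,0,0],0]]' 40 >/dev/null
python3 -c "
from h import *
st();prof('L')"
```

```text
t 39.38 grasp [ 0.5601 -0.0533  0.117 ] gap 36.0 F [ 0.  -1.  -1.7] gf 40.0 yaw 0.051
turn 0.006 shift mm [-1.8  5.1  3. ]
t 40.75 grasp [ 0.6407 -0.0495  0.0969] gap 35.7 F [-0.8 -0.7 -1.2] gf 18.0 yaw 0.051
x:z [(108, 92, 2), (114, 96, 3), (120, 102, 4), (126, 106, 2), (132, 111, 4), (156, 125, 9), (162, 120, 52), (168, 114, 30)]
row(X,Z) [(113, 95), (121, 103), (127, 107), (157, 130), (158, 125), (159, 124), (161, 121), (165, 117), (167, 115), (168, 112), (161, 79)] Ymed 0.007
t 41.3 grasp [ 0.5785 -0.053   0.1187] gap 35.6 F [ 1.1 -0.1 -2.2] gf 40.0 yaw 0.05
x:z [(36, 103, 2), (42, 108, 80), (48, 113, 83), (90, 150, 7), (96, 146, 15), (102, 140, 30), (108, 133, 16), (114, 127, 11)]
row(X,Z) [(34, 102), (41, 109), (91, 151), (93, 149), (95, 146), (99, 144), (101, 139), (105, 137), (108, 133), (109, 128), (113, 128), (45, 34)] Ymed 0.0063
```

Tilt is 41° from horizontal and lateral offset 5.5 mm. I correct the offset, lower in front of the lip and hook in.

```bash
python3 -m crank '[[1,[0.01,0.0055,0],0.005],[1,[0,0,0.012],0],[1,[0,0,0.010],0],[1,[0,0,0],0],[1,[-0.008,0,0],0],[1,[-0.008,0,0],0],[1,[0,0,0],0]]' 40 >/dev/null
python3 -c "
from h import *
st();prof('L')"
```

```text
t 42.23 grasp [ 0.5729 -0.0587  0.0956] gap 35.9 F [ 0.1  0.1 -1. ] gf 40.0 yaw 0.045
x:z [(30, 81, 4), (36, 86, 3), (42, 91, 5), (48, 96, 4), (84, 125, 6), (90, 123, 15), (96, 117, 17), (102, 109, 22), (108, 104, 15)]
row(X,Z) [(31, 82), (39, 89), (82, 138), (86, 127), (88, 125), (91, 122), (95, 119), (98, 115), (101, 111), (104, 107), (106, 105), (107, 103)] Ymed 0.001
```

```bash
python3 -m crank '[[1,[-0.002,0,0.003],0],[1,[-0.002,0,0.004],0],[1,[-0.002,0,0.004],0],[1,[-0.002,0,0.004],0],[1,[-0.002,0,0.004],0],[1,[0,0,0.004],0],[1,[0,0,0.004],0],[1,[0,0,0],0]]' 25 >/dev/null
python3 -c "
from h import *
st();prof('L')"
```

```text
t 43.27 grasp [ 0.5702 -0.0585  0.0717] gap 35.9 F [6.8 0.7 9.2] gf 25.0 yaw 0.046
x:z [(48, 88, 4), (54, 90, 4), (60, 93, 5), (90, 106, 59), (96, 98, 27), (102, 85, 26), (108, 80, 79)]
row(X,Z) [(50, 90), (55, 91), (60, 93), (90, 110), (91, 106), (93, 105), (95, 99), (97, 95), (99, 90), (101, 85), (104, 80), (104, 78)] Ymed 0.001
```

Swinging well (24°, nose at the stop). I continue down and release.

```bash
python3 -m crank '[[1,[0,0,0.004],0],[1,[0,0,0.004],0],[1,[0,0,0.004],0],[1,[-0.001,0,0.004],0],[1,[-0.001,0,0.003],0],[1,[-0.001,0,0.002],0],[1,[0,0,0],0],[0.4,[0,0,0],0],[0.4,[0,0,0],0],[0.4,[0,0,0],0]]' 25 >/dev/null
python3 -c "
from h import *
st();prof('L')"
```

```text
t 44.58 grasp [ 0.56   -0.0591  0.0468] gap 55.2 F [-0.7 -0.4 -0.5] gf 0.0 yaw 0.045
x:z [(48, 69, 5), (54, 70, 25), (66, 68, 22), (72, 70, 32), (78, 69, 13), (84, 69, 8), (90, 70, 4), (96, 68, 3), (102, 56, 99), (108, 58, 31)]
row(X,Z) [(44, 69), (47, 70), (50, 70), (51, 68), (67, 68), (71, 69), (77, 69), (83, 69), (84, 68), (101, 70), (101, 69), (101, 62), (103, 56), (102, 47), (103, 43), (104, 39)] Ymed -0.0007
```

All three are flat. I lift, check everything, shut the fingers and move behind the lever.

```bash
python3 -m crank '[[0.4,[0,0,-0.03],0],[0.4,[0,0,-0.05],0],[0.4,[0,0,-0.05],0],[1,[-0.03,-0.03,0],0],[1,[-0.03,-0.03,0],0],[1,[-0.031,-0.031,0],0],[1,[0,0,0],0],[1,[0,0,0],0]]' 20 >/dev/null
python3 -c "
from h import *
st();f=grab('scene');cv2.imwrite('pics/a11.png',cv2.resize(f['pixels'][140:300,30:300],(800,474)))
for b in 'RML':prof(b)
_,_,o=blobs('scene',False)
for b in o:
  if b[0] in('blue','red') and b[2]<900:print(b)
go([.465,.028,.067])"
```

```text
t 45.62 grasp [0.4662 0.0271 0.1774] gap 7.2 F [-0.1 -0.9 -0.1] gf 0.0 yaw 0.045
x:z [(18, 69, 7), (24, 69, 8), (30, 69, 10), (36, 68, 21), (42, 69, 9), (48, 69, 24), (54, 68, 5), (60, 69, 11), (66, 69, 6), (72, 69, 12), (78, 69, 8), (84, 70, 8), (90, 67, 6), (96, 67, 39), (102, 52, 36)]
row(X,Z) [(16, 68), (20, 68), (24, 69), (31, 70), (38, 69), (43, 69), (50, 69), (56, 69), (62, 69), (68, 69), (75, 69), (80, 69), (84, 70), (94, 67), (98, 68), (100, 64), (100, 54), (99, 47), (99, 39), (99, 35)] Ymed 0.0009
x:z [(18, 69, 37), (24, 69, 9), (30, 69, 6), (36, 69, 5), (42, 68, 6), (48, 69, 6), (54, 69, 7), (60, 69, 6), (66, 69, 8), (72, 70, 7), (78, 69, 6), (84, 70, 8), (90, 70, 16), (96, 68, 21), (102, 53, 39)]
row(X,Z) [(19, 70), (22, 70), (27, 69), (34, 69), (39, 69), (46, 68), (52, 68), (59, 68), (66, 69), (72, 69), (77, 68), (81, 69), (86, 70), (98, 68), (100, 67), (100, 58), (101, 52), (102, 43), (101, 39)] Ymed 0.0008
x:z [(18, 68, 5), (24, 70, 8), (30, 69, 6), (36, 69, 19), (42, 69, 26), (48, 69, 13), (54, 69, 25), (60, 69, 25), (66, 70, 7), (72, 69, 24), (78, 69, 15), (84, 69, 6
[... 328 characters left out ...]
25, 1049, 60, 8, 0])
('blue', [218.0, 220.0], np.int32(367), 0.0724, [531, -59, 73, 36, 2])
('blue', [190.0, 227.0], np.int32(363), 0.0724, [532, -130, 71, 34, 2])
('blue', [161.0, 235.0], np.int32(373), 0.0725, [535, -201, 73, 36, 1])
('blue', [224.0, 238.0], np.int32(151), 0.0703, [578, -58, 9, 35, 1])
('blue', [195.0, 246.0], np.int32(168), 0.0714, [579, -127, 9, 34, 4])
('blue', [165.0, 253.0], np.int32(172), 0.0715, [581, -199, 12, 36, 2])
('blue', [195.0, 326.0], np.int32(319), 0.0642, [771, -166, 27, 78, 5])
('red', [252.0, 209.0], np.int32(77), 0.0653, [510, 27, 17, 14, 89])
('red', [85.0, 255.0], np.int32(535), 0.0414, [510, -396, 87, 34, 3])
turn -0.001 shift mm [ -1.1  -1.  110. ]
```

View pics/a11.png

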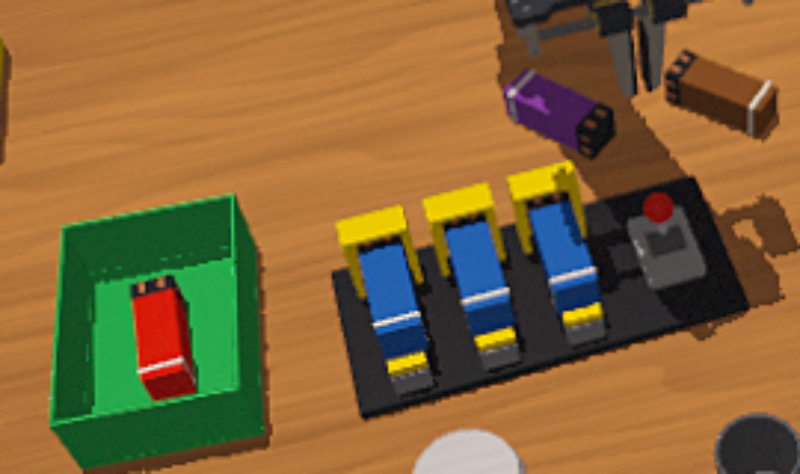

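All three packs are seated flat with noses under the lips, red is in the bin at (165,340), and the lever is off at (658,208). I push the lever.

```bash
python3 -m crank '[[1,[-0.001,-0.001,0.05],0],[1,[0,0,0.04],0],[1,[0,0,0.02],0],[1,[0,0,0],0],[1,[0.015,0,0],0],[1,[0.012,0,0],0],[1,[0.01,0,0],0],[1,[0.01,0,0],0],[1,[0.008,0,0],0],[1,[0.004,0,0],0],[1,[0,0,0],0]]' 20 >/dev/null
python3 -c "
from h import *
st();_,_,o=blobs('scene',False)
for b in o:
  if b[0]=='red':print(b)
"
```

```text
t 47.25 grasp [0.5188 0.0311 0.0667] gap 0.3 F [-13.9  -0.3  10.7] gf 7.0 yaw 0.045
('red', [256.0, 220.0], np.int32(77), 0.0642, [544, 30, 18, 16, 17])
('red', [85.0, 255.0], np.int32(535), 0.0411, [511, -395, 87, 34, 3])
```

Ball at x = 544 is the expected "on" position, at its stop. I retract and verify.

```bash
python3 -m crank '[[1,[-0.015,0,0],0],[1,[-0.02,0,-0.02],0],[1,[0,0,-0.05],0],[1,[0,0,-0.05],0],[1,[0,0,-0.05],0],[1,[0,0,0],0]]' >/dev/null
python3 -c "
from h import *
st();_,_,o=blobs('scene',False)
for b in o:
  if b[0]in('red','blue') and b[2]<900:print(b)
f=grab('scene');cv2.imwrite('pics/a12.png',f['pixels'][100:350])
"
```

```text
t 48.05 grasp [0.4922 0.0299 0.2416] gap 0.6 F [-0.3 -0.2 -1.2] gf 0.0 yaw 0.045
('blue', [398.0, 5.0], np.int32(190), -0.1231, [-628, 1053, 60, 10, 1])
('blue', [218.0, 220.0], np.int32(366), 0.0725, [531, -59, 76, 36, 2])
('blue', [190.0, 227.0], np.int32(365), 0.0727, [532, -130, 72, 35, 2])
('blue', [161.0, 235.0], np.int32(373), 0.0723, [535, -201, 75, 36, 2])
('blue', [224.0, 238.0], np.int32(151), 0.0709, [579, -58, 10, 35, 2])
('blue', [195.0, 246.0], np.int32(168), 0.0704, [578, -127, 9, 34, 4])
('blue', [165.0, 254.0], np.int32(172), 0.0707, [581, -200, 36, 10, 89])
('blue', [195.0, 326.0], np.int32(304), 0.0637, [772, -167, 25, 76, 1])
('red', [256.0, 220.0], np.int32(74), 0.0641, [545, 29, 17, 15, 82])
('red', [85.0, 255.0], np.int32(535), 0.0413, [511, -396, 87, 34, 3])
```

View pics/a12.png

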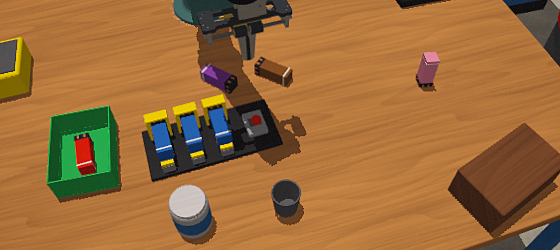

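The three blue packs are flat in their bays at (162,138), (190,130) and (218,122), and red is in the bin at (85,153). The lever is on at (256,120), the tin and pot have not moved, and the gripper is clear.

```bash
python3 -c "
from station import arm
print(arm.close_job())"
```

```text
the job is handed in; nothing more can be done
None
```

The job is handed in: the one red pack is in the green bin, all three blue packs lie flat in their bays with noses under the lips, and the dock was switched on last; robot time was about 48 s of the 210 s allowed.

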